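Turn the index table to its zero slot and lock it

TASK

Set the index table to zero and lock it for the first cut: with the fingertips push its upright handle pins round until the slot with the red mark faces the brass locking bar, then push the bar by its upright pin fully home into that slot. Only push, do not pick anything up: leave the punch standing in the middle of the table and everything else on the bench where it is, and take the hand away when the bar is home.

Things in the scene. Friction and masses are not known exactly. Their poses are not given: they have to be found in the camera images.
- index_base: Fixed grey cast base of the index table, placed and turned differently each time. Origin: on the disc's vertical axis, at bench height. Its frame: the locking bar lies on the -x side and slides to +x, straight at the disc's axis, along y = 0. Plinth 168 mm across; foot 210 (x) by 130 mm (y), 12 mm high; the bar's guide arm, 56 mm wide and 40 mm high, reaches out to x = -168 mm.
- bridge (a point): Top centre of the steel bridge that crosses over the bar at x = -104 to -84 mm of the base's frame, 36 mm wide, 62 mm above the bench, with a thin black line. Behind it the bar runs between two side cheeks 35 mm apart outside, reaching x = -165 mm, tops 54 mm above the bench. Fixed to the base.
- disc_center (a point): Centre of the top face of the steel disc, 54 mm above the bench, on its turning axis. Disc 150 mm in diameter, 14 mm thick, with four slots 90 degrees apart in its rim: 15 mm wide, from radius 75 in to 48 mm, mouths flared to 23 mm in the outer 5 mm. Only the zero slot is painted red: a patch behind it and a strip along each side. Fixed to the base.
- index_disc (a joint): Angle of the disc, rad, positive anticlockwise from above; 0 (or 6.283) when the red zero slot faces the bar. It starts anywhere from 0.6 to 5.68, turns either way without stops, and stiff friction (0.22 N m, some 4 N at a handle pin) leaves it where it is let go. Once the bar is in a slot the disc cannot turn.
- zero_slot (a point): Middle of the mouth of the red-marked zero slot, on the rim (radius 75 mm), 54 mm above the bench. It turns with the disc. In line with the bar when at x = -75 mm, y = 0 of the base's frame.
- handle_1 (a point): Top centre of the black upright handle pin that stands on the disc 45 degrees anticlockwise (from above) of the zero slot, at radius 56 mm; it turns with the disc. Pin 14 mm in diameter, 34 mm high above the disc's face, its top 88 mm above the bench.
- handle_2 (a point): Top centre of the black upright handle pin that stands on the disc 135 degrees anticlockwise (from above) of the zero slot, at radius 56 mm; it turns with the disc. Pin 14 mm in diameter, 34 mm high above the disc's face, its top 88 mm above the bench.
- handle_3 (a point): Top centre of the black upright handle pin that stands on the disc 225 degrees anticlockwise (from above) of the zero slot, at radius 56 mm; it turns with the disc. Pin 14 mm in diameter, 34 mm high above the disc's face, its top 88 mm above the bench.
- handle_4 (a point): Top centre of the black upright handle pin that stands on the disc 315 degrees anticlockwise (from above) of the zero slot, at radius 56 mm; it turns with the disc. Pin 14 mm in diameter, 34 mm high above the disc's face, its top 88 mm above the bench.
- lock_bar (a joint): Travel of the brass locking bar to the disc, m: 0 drawn back (nose 8 mm clear of the rim), 0.032 fully home at its end stop, its pin 1 mm from the bridge, its nose 24 mm deep in the slot. Bar 12 mm wide, 41 to 53 mm above the bench; its tapered nose centres a slot that is up to some 5 mm off, else the bar stops at the rim. Friction 3.5 N: it stays where it is left.
- bar_pin (a point): Top centre of the black upright pin on the bar: 16 mm in diameter, 34 mm high above the bar, top 87 mm above the bench. It moves with the bar; at travel 0 it stands at x = -145 mm, y = 0 of the base's frame, and at travel 0.032 at x = -113 mm.
- punch: Loose bright metal punch standing upright in the ring-shaped nest at the disc's centre: 24 mm in diameter, stepped to 14 mm at the top, 46 mm high, its top 100 mm above the bench. The nest ring is 48 mm across and stands 16 mm above the disc. Origin: centre of its underside. To be left alone; it turns with the disc.
- setting_pin: Loose brass pin standing upright on the bench near the bar's guide, 18 mm in diameter, 42 mm high. Origin: underside centre. To be left alone.
- ring_gauge: Loose dark steel ring lying flat near the bar's guide on its other side, 48 mm across, 16 mm high. Origin: underside centre. To be left alone.
- setup_block: Loose steel setup block on the bench to the right, 75 by 50 by 25 mm high. Origin: underside centre. To be left alone.
- calculator: Loose cream pocket calculator lying to the left, 85 by 140 by 12 mm. Origin: underside centre. To be left alone.
- caliper: Loose caliper lying to the left, about 205 mm long, 13 mm high. Origin: under its middle. To be left alone.
- pen: Loose blue pen lying to the right, about 120 mm long, 11 mm thick. Origin: under its middle. To be left alone.
- hex_key: Loose dark hex key lying behind the index table, 110 mm long, 8 mm thick. Origin: under its long arm. To be left alone.

How it is judged:
By the outcome, as a careful person would: the job done as asked, in the order asked, and still so for the second after the job is handed in, with the robot touching nothing.
It also fails if it takes over 72 s, if anything falls off the work surface, if the arm or the gripper's body presses on something with over 40 N, if the wrist force passes 120 N, or if a joint passes its speed limit or range.

ROBOT

A 6-joint arm with a two-finger parallel gripper is mounted at the origin on the work surface. World frame = base frame: x ahead of the robot, y to its left, z up, the work surface at z = 0. Lengths are in m, angles in degrees, forces in N, time in s.
With the tool pointing down it reaches from about 0.325 to 0.85 m from the base axis. Payload 15.5 kg.
Tool frame: the origin (TCP) lies midway between the tips of the shut fingers; the grasp point (between the pads) lies 19 mm behind it; y points along the fingers, x is the direction in which the jaws open and shut, and the axes are right-handed (so a half turn about y gives the same grasp; the last joint's range is limited). The gripper opens to 91 mm and grips with 3 to 60 N. Pads are 32 mm wide; open, the fingers measure 118 mm over their backs; the gripper's body (76 mm by 178 mm) begins 60 mm behind the grasp point.
Start: joints at [-70.904, 28.281, 77.091, -0, 74.628, -5.472], TCP at [0.26, -0.568, 0.214] pointing down, gripper open.
Joint ranges: [-166.48, 166.48], [-47.26, 123.95], [12.59, 153.08], [-70.14, 250.14], [6.76, 159.57], [-176.63, 176.63]. Speed limits (degrees/s): [108.29, 108.29, 147.25, 172.46, 172.46, 172.46].

INTERFACE

Orientations are given as a 3x3 rotation matrix whose columns are the frame's x, y, z axes.
In Python, from bench import ctrl gives the robot as it stands. The module is installed in compiled form; this text tells all that it offers. Calls block until the motion is done:
- ctrl.goto(position, orientation): joint-space move of the TCP to a pose.
- ctrl.move_l(position, vel=0.15, ori=None, contact_N=None): straight line of the TCP; ori=None keeps the orientation; vel is the mean speed in m/s. With contact_N (N) it stops when the force on the tool has changed by that much, and returns True; else False.
- ctrl.movej(angles): joint-space move.
- ctrl.command_gripper(opening): opening from 0.0 (shut) to 1.0 (fully open); the grip force is fixed at half the most; returns when the fingers have stopped.
- ctrl.sleep(seconds).
- ctrl.ik(position, orientation): joint angles nearest the present ones, or None.
- ctrl.read_camera(name): name is "scene" or "top" or "wrist"; returns the picture (480x640x3 uint8, blue, green, red); there is no depth.
- ctrl.camera_params(name): a dict with "fx", "fy", "cx", "cy" (pixels), "D" ([k1, k2, p1, p2, k3] as OpenCV has them; the pictures are not rectified), "pose" (4x4, takes a point from camera to world coordinates); the wrist camera has in their place "T_tool_cam" (4x4, takes a point from camera to tool coordinates, whose origin is the TCP and whose axes are the tool frame's). Camera axes: x right, y up, looking along -z (the intrinsics and any distortion apply to the point x, -y, -z); pixel columns grow to the right and rows downward; lengths in m; the calibration is good to about 2 mm. A picture is of the moment at which its call begins: read the wrist's pose just before it. camera_params takes no time and is no camera call.
A pose or a line that the arm cannot do raises ctrl.MotionError and nothing moves.
- ctrl.sign_off(): hands the job in, once; it reports no verdict.
Readings, each from a call of its own:
- ctrl.current_t(): time.
- ctrl.current_q(): joint angles.
- ctrl.current_dq(): joint speeds.
- ctrl.current_effort(): joint torques, N m.
- ctrl.current_tool_pos(): TCP position.
- ctrl.current_eef_rot(): TCP orientation.
- ctrl.current_contact_force(): force on the tool from outside, world axes, zero at the start.
- ctrl.current_wrist_torque(): the same for the moment, N m.
- ctrl.current_grip_width(): opening from 0.0 (shut) to 1.0 (fully open).
Only numpy, scipy, OpenCV 4.12 (cv2) and the standard library are available. Lean on these libraries where they do the work, as an engineer would, in place of code of your own. Each camera call takes 0.05 s, during which the arm holds its last target.

## Working session

There is one attempt and no reset: what is moved stays moved. The work goes in short steps, each a Python script; the robot and the scene stay as the last script left them, time stands still between calls to the robot, and variables do not carry over. Pictures are saved under pics/ and viewed, and the job is handed in when it is done.

```bash
mkdir -p pics
python3 - <<'E'
from bench import ctrl
import cv2
for n in("scene","top"):
    im=ctrl.read_camera(n); cv2.imwrite(f"pics/{n}0.png",im)
    p=ctrl.camera_params(n); print(n,p)
p=ctrl.camera_params("wrist");print(p)
print(ctrl.current_t(),ctrl.current_eef_rot())
E
```

```text
scene {'fx': 516.2937137765434, 'fy': 516.2937137765434, 'cx': 322.0804418865735, 'cy': 238.80454976918452, 'D': array([-0.09405564,  0.        ,  0.        ,  0.        ,  0.        ]), 'pose': array([[ 0.84712149, -0.34755651,  0.40198215,  1.05289644],
       [ 0.53138973,  0.55857279, -0.63688413, -0.68660136],
       [-0.00318307,  0.75312742,  0.65786698,  0.81188764],
       [ 0.        ,  0.        ,  0.        ,  1.        ]])}
top {'fx': 546.579507839476, 'fy': 546.579507839476, 'cx': 317.96630435527106, 'cy': 233.08059609842152, 'D': array([0.01565594, 0.        , 0.        , 0.        , 0.        ]), 'pose': array([[-3.46032964e-03,  9.89728458e-01, -1.42918176e-01,
         4.64324551e-01],
       [-9.99992901e-01, -3.63792317e-03, -9.81337854e-04,
         2.72832540e-02],
       [-1.49118335e-03,  1.42913766e-01,  9.89734021e-01,
         1.20459513e+00],
       [ 0.00000000e+00,  0.00000000e+00,  0.00000000e+00,
         1.00000000e+00]])}
{'fx': 360.83255393622306, 'fy': 360.83255393622306, 'cx': 315.89366258059624, 'cy': 241.1630453221704, 'D': array([-0.05429404,  0.        ,  0.        ,  0.        ,  0.        ]), 'T_tool_cam': array([[ 9.99999658e-01,  7.60296302e-04, -3.25866259e-04,
         1.13552842e-03],
       [-5.02531632e-04,  2.45478046e-01, -9.69402020e-01,
        -1.69940487e-01],
       [-6.57039758e-04,  9.69401852e-01,  2.45478344e-01,
         6.85118178e-02],
       [ 0.00000000e+00,  0.00000000e+00,  0.00000000e+00,
         1.00000000e+00]])}
0.1 [[ 4.15780973e-01 -3.85008632e-04  9.09464697e-01]
 [-9.09464094e-01  1.05038391e-03  4.15781142e-01]
 [-1.11536641e-03 -9.99999374e-01  8.65781169e-05]]
```

View pics/scene0.png

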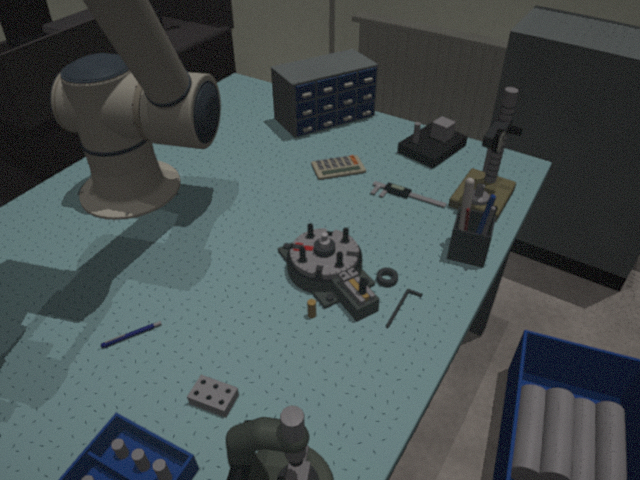

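View pics/top0.png

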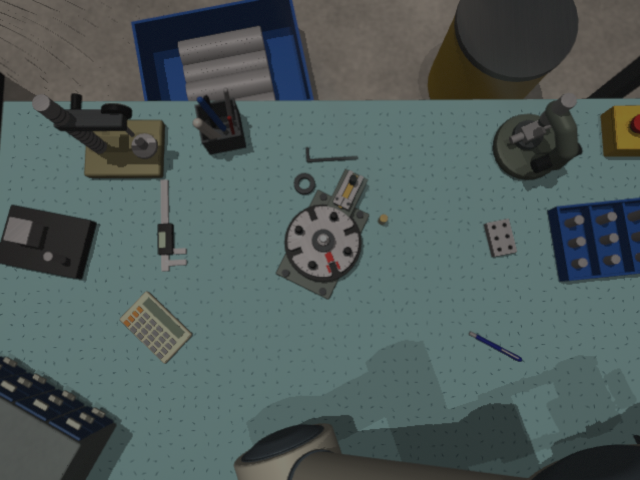

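Run:
```python
import cv2
im=cv2.imread("pics/top0.png")[130:310,240:440]
cv2.imwrite("pics/topc.png",cv2.resize(im,None,fx=4,fy=4,interpolation=cv2.INTER_CUBIC)[:600])
```

```text
(no output)
```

View pics/topc.png

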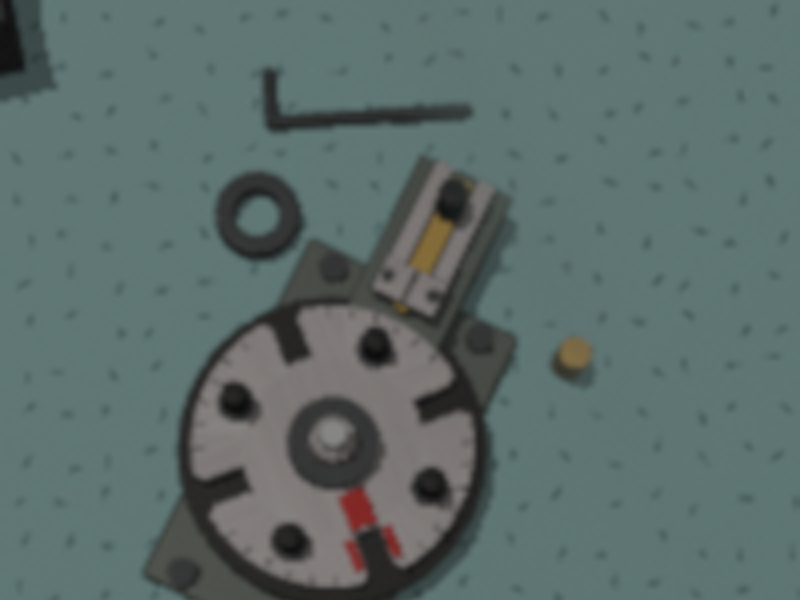

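```bash
cat > h.py <<'E'
import numpy as np,cv2
from bench import ctrl
def ray(u,v,p,T):
    K=np.array([[p['fx'],0,p['cx']],[0,p['fy'],p['cy']],[0,0,1.]])
    x,y=cv2.undistortPoints(np.array([[[u,v]]],float),K,p['D'])[0,0]
    return T[:3,:3]@np.array([x,-y,-1]),T[:3,3]
def at(u,v,z,p,T):
    d,o=ray(u,v,p,T); return o+d*(z-o[2])/d[2]
def proj(P,p,T):
    K=np.array([[p['fx'],0,p['cx']],[0,p['fy'],p['cy']],[0,0,1.]])
    c=(np.atleast_2d(P)-T[:3,3])@T[:3,:3]; c=c*[1,-1,-1]
    return cv2.projectPoints(c,np.zeros(3),np.zeros(3),K,p['D'])[0][:,0]
E
python3 - <<'E'
from h import *
p=ctrl.camera_params("top");T=p['pose']
f=lambda x,y,z:at((x+.5)/4-.5+240,(y+.5)/4-.5+130,z,p,T)
H=[f(*q,.088) for q in [(376,340),(234,398),(290,538),(430,483)]]
for h in H: print(h)
c=np.mean(H,0);print('c',c,[np.linalg.norm(h-c)for h in H],[np.degrees(np.arctan2(*(h-c)[1::-1])) for h in H])
print('disc rim c',f(332,447,.054))
b=f(456,188,.087);print('bar',b,np.linalg.norm((b-c)[:2]),np.degrees(np.arctan2(*(b-c)[1::-1])))
s=f(384,572,.054);print('slot',s,np.linalg.norm((s-c)[:2]),np.degrees(np.arctan2(*(s-c)[1::-1])))
print('bridge',f(408,285,.062)); print('setpin',f(575,350,.042),'ring',f(259,215,.016))
E
```

```text
[ 0.66411632 -0.00421982  0.088     ]
[0.63397039 0.06935957 0.088     ]
[0.56139253 0.04057085 0.088     ]
[ 0.5894436  -0.03138847  0.088     ]
c [0.61223071 0.01858053 0.088     ] [np.float64(0.05667426901915318), np.float64(0.055236980343398), np.float64(0.05539038349218516), np.float64(0.05491952006247384)] [np.float64(-23.72236127783685), np.float64(66.82311155556647), np.float64(156.60885665673817), np.float64(-114.51417113933243)]
disc rim c [0.61264974 0.01859886 0.054     ]
bar [ 0.74501648 -0.04678006  0.087     ] 0.14800023198720133 -26.207604382288622
slot [ 0.54624589 -0.0084496   0.054     ] 0.07130655393302153 -157.72394935598254
bridge [ 0.69843755 -0.02221485  0.062     ]
setpin [ 0.66646298 -0.11278924  0.042     ] ring [0.74786957 0.05833126 0.016     ]
```

```bash
cat >> h.py <<'E'
C=np.array([0.6124,0.0186]); AX=-26.0
def R(yaw):
    a=np.radians(yaw); x=np.array([np.cos(a),np.sin(a),0]); y=np.array([0,0,-1.])
    return np.column_stack([x,y,np.cross(x,y)])
def tool(phi,off,r=59.):  # pin at phi deg, tool centre off mm behind (CCW push)
    a=np.radians(phi); e=np.array([np.cos(a),np.sin(a)]); t=np.array([-e[1],e[0]])
    return C+e*r/1000-t*off/1000, phi+90
def tgt(phi,off,z):
    c,y=tool(phi,off); return [c[0],c[1],z],R(y)
def snap(n,f):
    im=ctrl.read_camera(n); cv2.imwrite("pics/"+f,im); return im
E
python3 - <<'E'
from h import *
p0=156.5-360
ctrl.command_gripper(0)
P,O=tgt(p0,31,.14); print(P, ctrl.ik(P,O))
ctrl.goto(P,O); print(ctrl.current_t(),ctrl.current_q())
T=np.eye(4);T[:3,:3]=ctrl.current_eef_rot();T[:3,3]=ctrl.current_tool_pos()
snap("wrist","w1.png"); snap("top","t1.png"); snap("scene","s1.png")
np.save("T1.npy",T)
E
```

```text
[np.float64(0.5706546767479603), np.float64(0.07055505737252837), 0.14] [ 1.09869206e+00  2.89908133e+01  8.92908667e+01 -2.54444375e-14
  6.17183200e+01  1.14598692e+02]
4.0 [ 1.04381271e+00  2.89887302e+01  8.92788535e+01 -6.06195497e-03
  6.17191141e+01  1.14571481e+02]
```

View pics/w1.png

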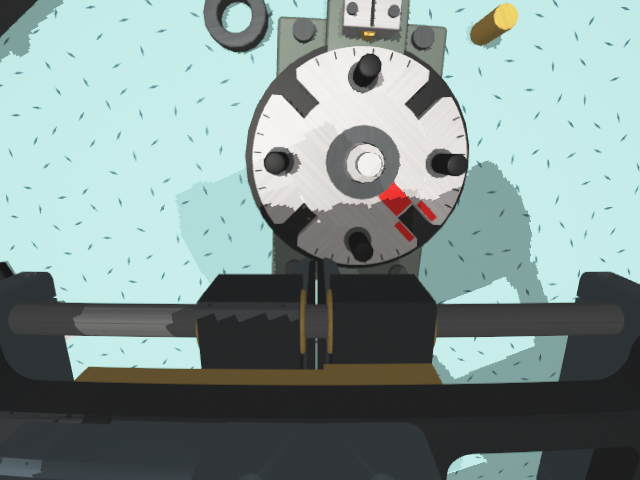

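View pics/s1.png

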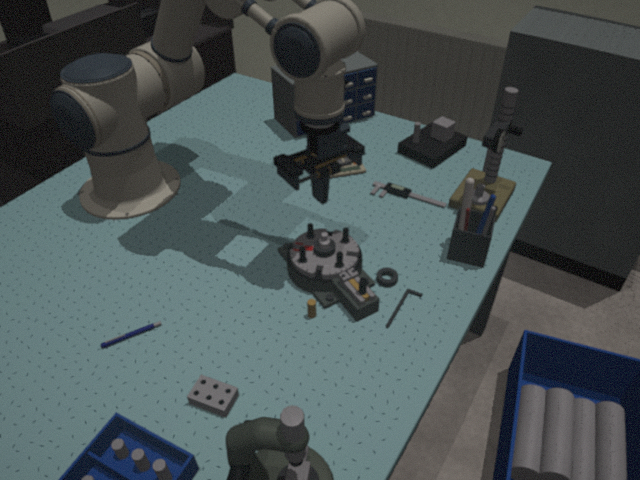

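Run:
```python
from h import *
p=ctrl.camera_params("wrist");T=np.load("T1.npy")@p['T_tool_cam']
print('tcp',proj(np.load("T1.npy")[:3,3],p,T))
H=[at(u,v,.088,p,T) for u,v in [(371,60),(270,162),(363,250),(458,164)]]
for h in H:print(h)
c=np.mean(H,0);print(c,[np.linalg.norm(h-c)for h in H],[np.degrees(np.arctan2(*(h-c)[1::-1])) for h in H])
print(at(357,155,.054,p,T))
```

```text
tcp [[313.79885402 292.13715601]]
[ 0.66790489 -0.007838    0.088     ]
[0.63890217 0.06935047 0.088     ]
[0.56529638 0.03838976 0.088     ]
[ 0.5924995 -0.0349769  0.088    ]
[0.61615073 0.01623133 0.088     ] [np.float64(0.05707736272721944), np.float64(0.05778642460891881), np.float64(0.05547216887436774), np.float64(0.05640624514252675)] [np.float64(-24.941750775614015), np.float64(66.81408706996966), np.float64(156.45611864401957), np.float64(-114.79050844902237)]
[0.61984715 0.01638083 0.054     ]
```

```bash
sed -i 's/^C=.*/C=np.array([0.6140,0.0177]); AX=-26.0/' h.py
python3 - <<'E'
from h import *
p0=156.5-360
P,O=tgt(p0,31,.066); ctrl.move_l([P[0],P[1],.14],ori=O); ctrl.move_l(P,vel=.08); print(ctrl.current_contact_force())
P2,_=tgt(p0,12,.066); r=ctrl.move_l(P2,vel=.03,contact_N=2.5)
x=ctrl.current_tool_pos(); print(r, ctrl.current_t(),x, np.linalg.norm(np.array(x)-P)*1e3, ctrl.current_contact_force())
snap("top","t2.png"); snap("scene","s2.png"); snap("wrist","w2.png")
E
```

```text
[ 0.52956066  0.24391196 -0.95254276]
True 5.9583 [0.56648769 0.05695506 0.06586049] 13.948744730767059 [-1.07155837  0.17904237  0.19660136]
```

View pics/w2.png

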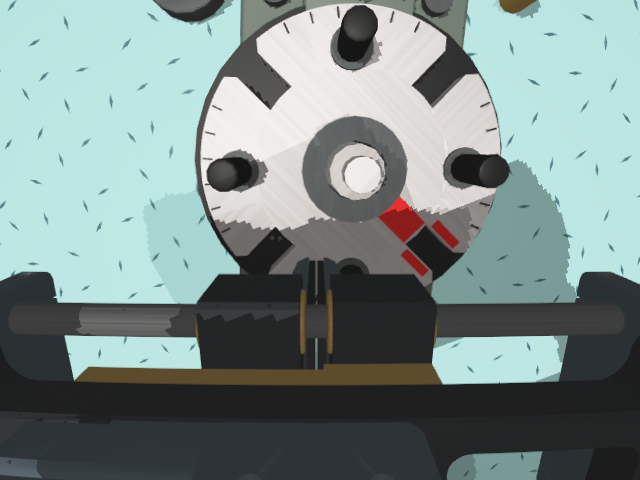

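Run:
```python
from h import *
p0=156.5-360; end=p0+132.6-6
t0=ctrl.current_t(); n=0
for phi in np.linspace(p0,end,16)[1:]:
    P,O=tgt(phi,17,.066); ctrl.move_l(P,vel=.05,ori=O)
    if n%3==2: print(round(phi,1),round(ctrl.current_t(),2),np.round(ctrl.current_contact_force(),1),np.round(np.array(ctrl.current_tool_pos())-P,4))
    n+=1
    if n==2: snap("top","t3.png"); snap("scene","s3.png")
P,O=tgt(end,22,.066); ctrl.move_l(P,vel=.05); P[2]=.14; ctrl.move_l(P,vel=.15)
T=np.eye(4);T[:3,:3]=ctrl.current_eef_rot();T[:3,3]=ctrl.current_tool_pos(); np.save("T4.npy",T)
snap("wrist","w4.png"); snap("top","t4.png"); snap("scene","s4.png"); print(ctrl.current_t())
im=cv2.imread("pics/top0.png"); 
for k in (3,4):
    im=cv2.imread(f"pics/t{k}.png")[130:280,240:440]; cv2.imwrite(f"pics/t{k}c.png",cv2.resize(im,None,fx=4,fy=4,interpolation=cv2.INTER_CUBIC))
```

```text
-178.2 7.22 [-0.3  0.2  0.2] [0.0001 0.0001 0.    ]
-152.9 8.22 [-0.6  0.6 -0.8] [ 0.      0.0001 -0.    ]
-127.5 9.22 [-0.3  0.6 -0.4] [-0.      0.0001 -0.0001]
-102.2 10.22 [-0.4 -0.8 -0.2] [0.     0.0001 0.    ]
-76.9 11.22 [ 0.  -0.4 -0. ] [-0.      0.0002 -0.    ]
12.2583
```

View pics/t4c.png

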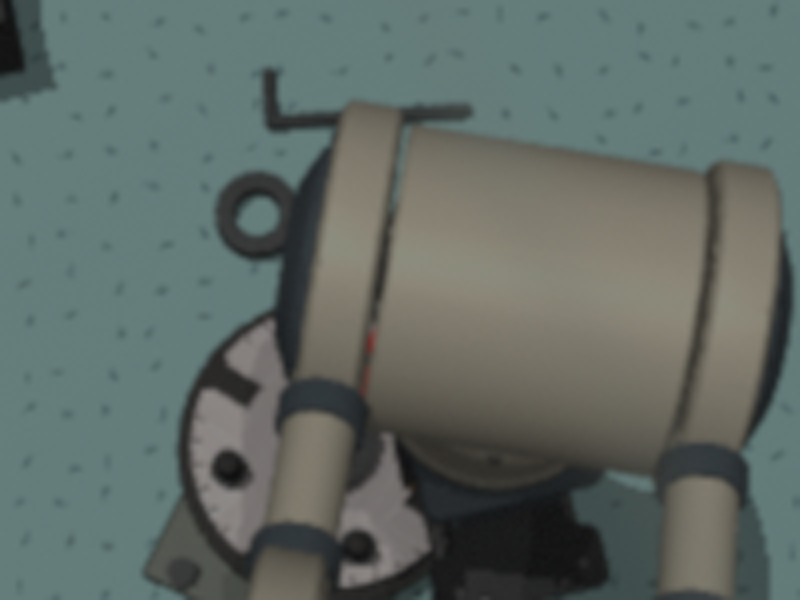

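View pics/w4.png

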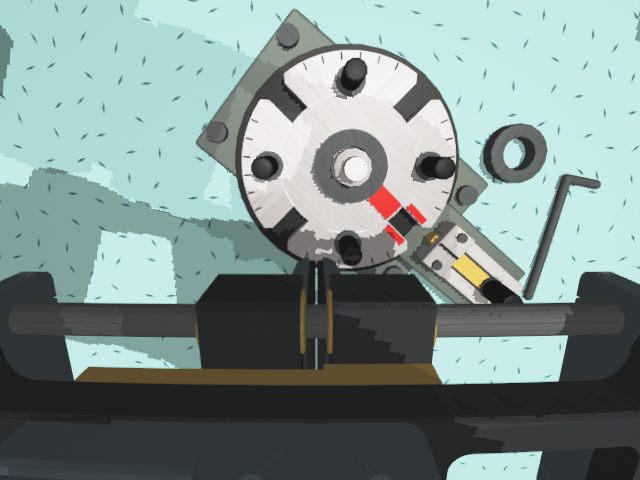

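Run:
```python
from h import *
im=cv2.imread("pics/w4.png")[30:310,220:560]; cv2.imwrite("pics/w4c.png",cv2.resize(im,None,fx=2.14,fy=2.14,interpolation=cv2.INTER_CUBIC))
```

```text
(no output)
```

View pics/w4c.png

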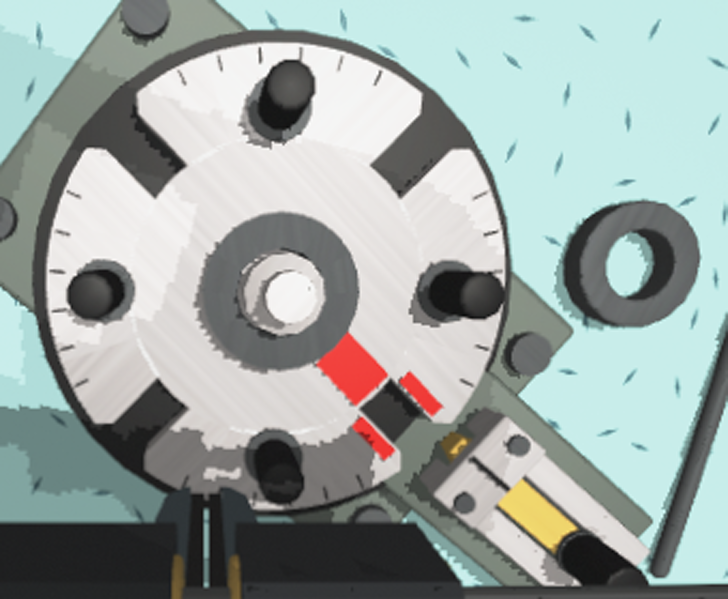

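Run:
```python
from h import *
p=ctrl.camera_params("wrist");T=np.load("T4.npy")@p['T_tool_cam']
f=lambda x,y,z:at((x+.5)/2.14-.5+220,(y+.5)/2.14-.5+30,z,p,T)
a=lambda v:np.degrees(np.arctan2(v[1],v[0]))
H=[f(*q,.088) for q in [(292,84),(92,295),(284,485),(483,295)]]
c=np.mean(H,0);c0=(C[0],C[1],0)
print(c,[np.linalg.norm(h-c)for h in H],[a(h-c) for h in H],'slot est',np.mean([(a(h-c)-o)%360 for h,o in zip(H,(135,225,315,45))])-360, [(a(h-c)-o)%360-360 for h,o in zip(H,(135,225,315,45))])
for n,q,z in [('mid bolts',(491.5,473),.062),('nose',(456,445),.047),('strips',(412,431),.054),('barpin',(628,578),.087)]:
    v=f(*q,z);print(n,v,np.linalg.norm((v-c)[:2]),a(v-c))
print('bridge dir perp',a(f(519,445,.062)-f(464,501,.062))-90, 'line',a(f(508,487,.062)-f(472,460,.062)))
print(f(*(272,270),.054))
```

```text
[0.61510974 0.0164233  0.088     ] [np.float64(0.05565879013921585), np.float64(0.05535250236811961), np.float64(0.055894787534982386), np.float64(0.05542065966754325)] [np.float64(103.27597821125987), np.float64(-166.93945584569892), np.float64(-76.79428138298037), np.float64(13.304748365350074)] slot est -31.788252663017374 [np.float64(-31.724021788740117), np.float64(-31.939455845698944), np.float64(-31.794281382980387), np.float64(-31.695251634649935)]
mid bolts [ 0.69923594 -0.02521129  0.062     ] 0.09386510002835582 -26.33110150170338
nose [ 0.69027988 -0.02112116  0.047     ] 0.08402461928296319 -26.5402809640214
strips [ 0.67138988 -0.0187242   0.054     ] 0.06635360701476063 -31.98517941698501
barpin [ 0.74205325 -0.04348487  0.087     ] 0.1403696684948829 -25.2639250613154
bridge dir perp -27.918764526014066 line -22.622859704501742
[0.61186651 0.02215716 0.054     ]
```

Run:
```python
from h import *
s=-76.9; end=-71.25
P,O=tgt(s,22,.066); ctrl.move_l(P,vel=.1)
for phi in (s,s+2.8,end):
    P,O=tgt(phi,17,.066); ctrl.move_l(P,vel=.03,ori=O)
ctrl.sleep(.1)
P,O=tgt(end,22,.066); ctrl.move_l(P,vel=.05); P[2]=.14; ctrl.move_l(P,vel=.15)
T=np.eye(4);T[:3,:3]=ctrl.current_eef_rot();T[:3,3]=ctrl.current_tool_pos(); np.save("T5.npy",T)
im=snap("wrist","w5.png"); print(ctrl.current_t())
im=im[30:310,220:560]; cv2.imwrite("pics/w5c.png",cv2.resize(im,None,fx=2.14,fy=2.14,interpolation=cv2.INTER_CUBIC))
```

```text
15.0083
```

View pics/w5c.png

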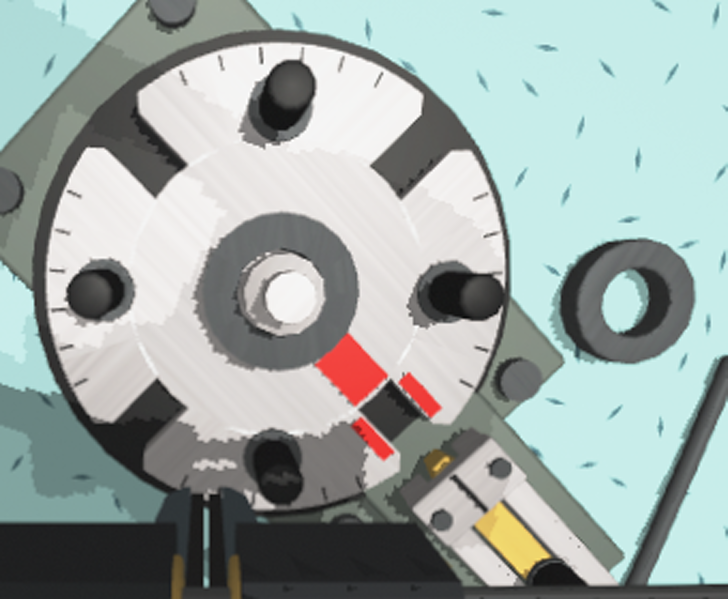

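Run:
```python
from h import *
A=np.radians(-26.2); e=np.array([np.cos(A),np.sin(A)]); O=R(-26.2)
f=lambda r,z:[*(C+e*r/1000),z]
ctrl.goto(f(175,.15),O); ctrl.move_l(f(175,.066),vel=.1)
F0=np.array(ctrl.current_contact_force())
r=ctrl.move_l(f(150,.066),vel=.03,contact_N=2.5)
rr=lambda:float(np.dot(np.array(ctrl.current_tool_pos())[:2]-C,e)*1e3)
r0=rr(); print(r,r0,ctrl.current_t(),F0,ctrl.current_contact_force())
snap("scene","s6.png")
if r:
    r=ctrl.move_l(f(r0-40,.066),vel=.03,contact_N=15); print(r,rr(),r0-rr(),ctrl.current_contact_force(),ctrl.current_t())
snap("scene","s7.png"); snap("wrist","w7.png")
```

```text
True 160.51223243947234 17.3583 [-0.16520014 -0.86506615  0.52703852] [ 0.70979234 -0.53400417 -0.02152168]
True 131.65337138888293 28.85886105058941 [ 5.90660243 -1.60061    -0.6998639 ] 18.3667
```

View pics/w7.png

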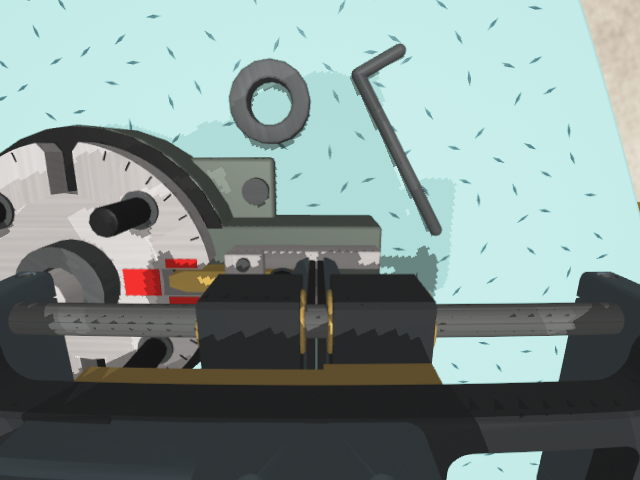

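Run:
```python
from h import *
A=np.radians(-26.2); e=np.array([np.cos(A),np.sin(A)]); O=R(-26.2)
f=lambda r,z:[*(C+e*r/1000),z]
rr=lambda:float(np.dot(np.array(ctrl.current_tool_pos())[:2]-C,e)*1e3)
r0=rr()
r=ctrl.move_l(f(r0-10,.066),vel=.02,contact_N=28); print(r,rr(),ctrl.current_contact_force(),ctrl.current_t())
ctrl.sleep(.2); print(rr(),ctrl.current_contact_force())
r1=rr()
ctrl.move_l(f(r1+6,.066),vel=.05); ctrl.move_l(f(r1+6,.16),vel=.15)
T=np.eye(4);T[:3,:3]=ctrl.current_eef_rot();T[:3,3]=ctrl.current_tool_pos(); np.save("T8.npy",T)
im=snap("wrist","w8.png"); print(ctrl.current_t())
im=snap("scene","s8.png")[200:340,260:440]; cv2.imwrite("pics/s8c.png",cv2.resize(im,None,fx=4,fy=4,interpolation=cv2.INTER_CUBIC))
```

```text
True 131.7177422329079 [ 7.28503885 -4.03493115 -1.47639137] 18.7917
131.67685144865106 [ 6.20344122 -3.55777997 -0.40754902]
20.1
```

View pics/w8.png

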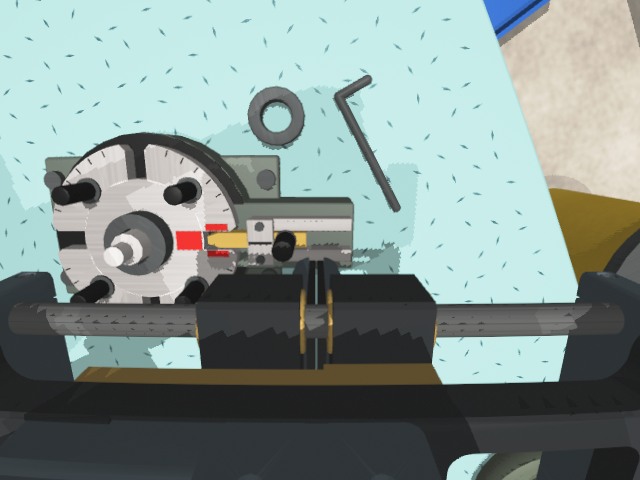

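View pics/s8c.png

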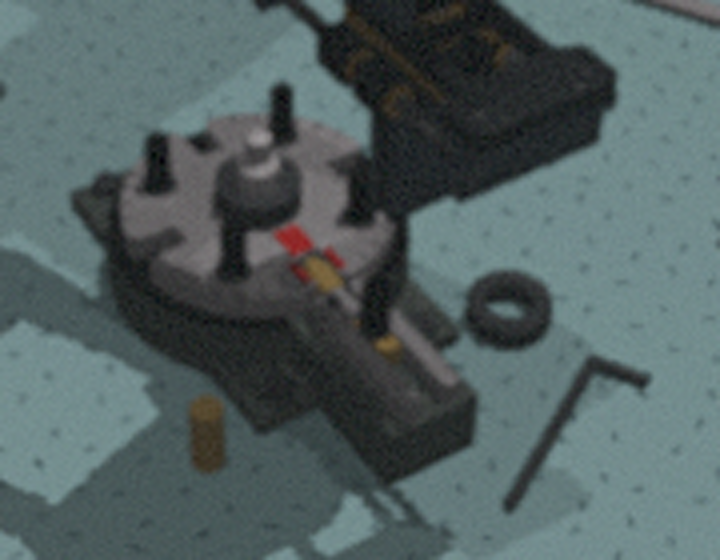

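Run:
```python
from h import *
p=ctrl.camera_params("wrist")
im=cv2.imread("pics/w8.png")[190:310,150:340]; cv2.imwrite("pics/w8c.png",cv2.resize(im,None,fx=4,fy=4,interpolation=cv2.INTER_CUBIC))
ctrl.goto([.45,-.3,.3],R(-26)); im=snap("top","t9.png"); print(ctrl.current_t())
im=im[130:280,240:440]; cv2.imwrite("pics/t9c.png",cv2.resize(im,None,fx=4,fy=4,interpolation=cv2.INTER_CUBIC))
```

```text
21.7167
```

View pics/w8c.png

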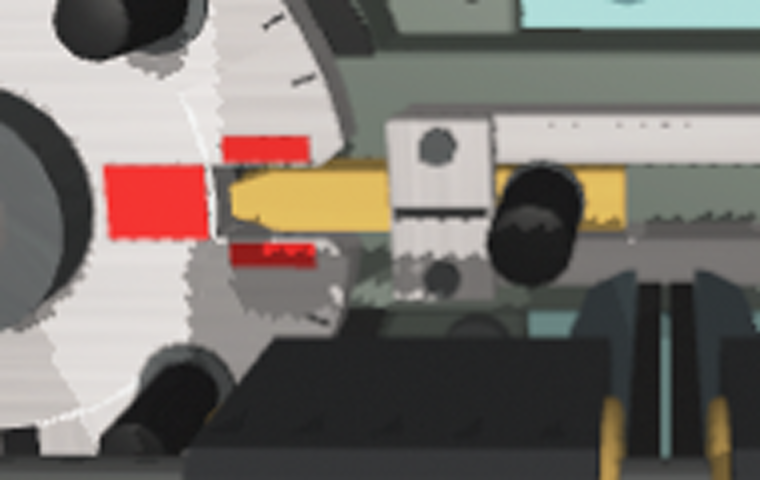

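View pics/t9c.png

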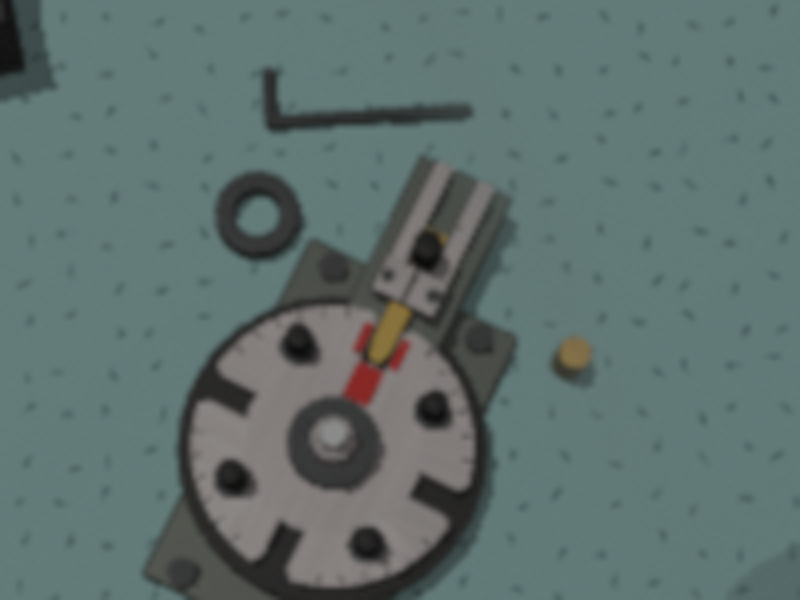

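View pics/t9.png

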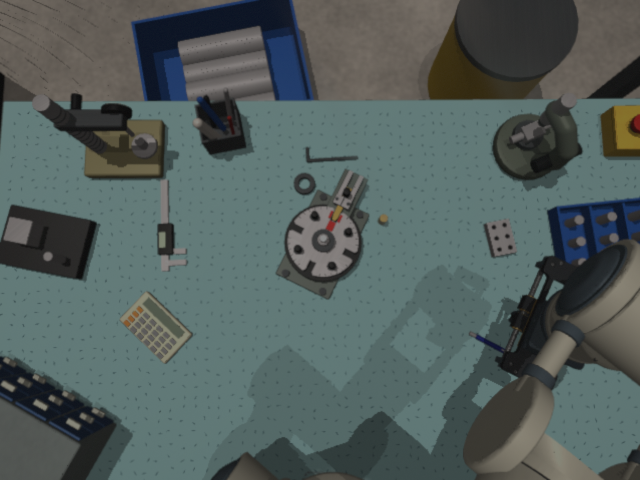

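Run:
```python
from h import *
p=ctrl.camera_params("top");T=p['pose']
f=lambda x,y,z:at((x+.5)/4-.5+240,(y+.5)/4-.5+130,z,p,T)
print(np.linalg.norm(f(456,188,.087)-f(428,240,.087)))
a=cv2.imread("pics/t9c.png")[150:280,370:500];b=cv2.imread("pics/topc.png")[150:280,370:500]
cv2.imwrite("pics/cmp.png",cv2.resize(np.hstack([b,a]),None,fx=3,fy=3))
p=ctrl.camera_params("wrist");T=np.load("T8.npy")@p['T_tool_cam']
g=lambda x,y,z:at((x+.5)/4-.5+150,(y+.5)/4-.5+190,z,p,T)
print('nose-slot end',np.linalg.norm(g(229,200,.053)-g(214,200,.054)), 'nose to bridge front',np.linalg.norm(g(229,200,.053)-g(388,205,.062)))
print('bar tail to bridge rear', np.linalg.norm(g(627,195,.053)-g(492,195,.062)))
```

```text
0.0315686783522179
nose-slot end 0.0028645642917740706 nose to bridge front 0.03442895350957262
bar tail to bridge rear 0.02715369869248628
```

View pics/cmp.png

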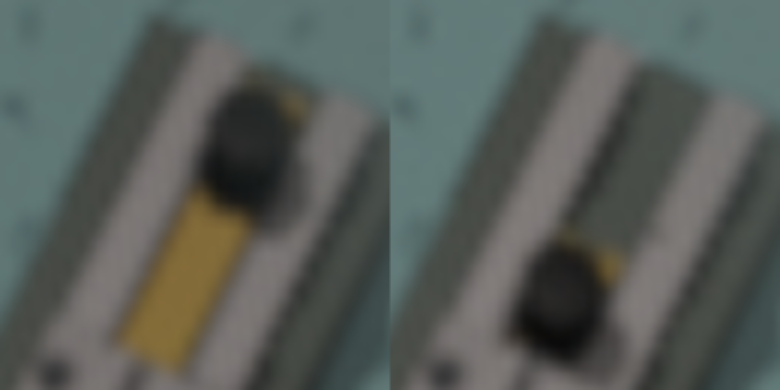

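```bash
python3 -c "
from bench import ctrl
print(ctrl.current_t()); ctrl.sign_off()"
```

```text
21.7167
the job is handed in; nothing more can be done
```

The index table is at zero and locked. I handed the job in at 21.7 s of the 72 s limit, with the hand well clear.

**Disc:** I pushed one handle pin (handle 4) about 132° anticlockwise with the shut fingertips. A camera check partway showed 5.5° still to go, so I pushed that and saw the red slot in line with the bar.

**Bar:** I pushed it by its pin to a hard stop. A second, firmer push moved it no further.

**Last checks:**
- **Bar travel:** it measured about 31.6 mm in the top view, against a nominal 32 mm.
- **Nose to slot end:** the gap measured 2.9 mm, against a nominal 3 mm.
- **Other objects:** the punch still stands in its nest. Nothing else looked moved in the last top picture, though I judged that by eye and the hand partly hid the pen.

**Disagreements:**
- The tool moved only 28.9 mm between the first touch it sensed on the bar pin and the stop. I put this down to the touch trigger and relied on the picture measurements.
- The nose-to-bridge distance came out at 34.4 mm, against 33 mm.
- The top and wrist cameras placed the disc centre about 4 mm apart, so I used a point between them.

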